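# Seat the jar and engage the clutch of the glaze jar mill

### The job

Make the jar mill ready to run: push the grinding jar along its rollers until it rests right up against the two end collars at the guarded end, then reach down through the hand window in the drive guard and press the clutch lever fully down, where it stays. The guard hangs on its safety switch, so do not touch it at any time. Only push and press with the fingers: lift nothing, leave the pot, the cup, the brush and the wooden rib where they lie, and finish clear of the machine.

Things in the scene. Friction and masses are not known exactly. Their poses are not given: they have to be found in the camera images.
- mill: Jar mill fixed to the table: green bed 270 (x) by 430 (y) mm, two black rollers (32 mm thick, 72 mm apart, axes 70 mm up) along y. Bearing plates: low one (96 mm high) at y = -202 mm, tall one (172 mm) at y = +72 mm with the guarded drive beyond. Motor behind the rollers (109 mm high). Origin: on the table, mid-machine; x across the rollers, away from the robot; y along them to the drive; z up.
- stop (a point): Point midway between the rollers at the height of the jar's axis (119 mm above the table), in the plane of the faces of the two white end collars (52 mm diameter, one on each roller) at the guarded end, which the jar's end has to meet (mill y = +46 mm). Its axes are the mill's.
- jar_mid (a point): Middle of the jar, a white cylinder 130 mm long, 84 mm thick, with two black rubber tyres of 90 mm, lying on the rollers along mill y, its axis 119 mm above the table. Its flat ends are 65 mm either side of this point; the steel lid (76 mm) is the end away from the drive. Weighs 0.55 to 0.85 kg, slides with 5 to 12 N, starts 40 to 90 mm short of the collars. It may roll about its axis.
- guard: Steel sheet and mesh guard over the drive, closed but for a rectangular hand window in its flat top. Origin: centre of the window, in the top face, 178 mm above the table; axes as the mill's. The window is 90 mm in x (-45 to +45) by 80 mm in y (-40 to +40), the sheet round it 4 mm thick. The guard spans x -70 to +190, y -63 to +65 mm from this origin. Not to be touched.
- pad (a point): Centre of the upper face of the clutch lever's rubber pad (42 mm in x by 38 mm in y), under the middle of the hand window and, lever up, 18 mm below the guard's top face (160 mm above the table). Pressing it down takes about 3 to 6 N; it goes down about 25 mm.
- clutch (a joint): Angle of the clutch lever, in rad: 0 up (drive free), 0.15 fully down on its stop (drive engaged). The lever turns about a pin along the mill's y axis, 165 mm from the pad in mill +x; it is stiff, with no return spring, and stays where it is left.
- pot: Bystander: small lidded sample jar, 56 mm in diameter, 75 mm tall, upright on the table. Origin: centre of its underside.
- cup: Bystander: open terracotta cup, 68 mm in diameter at the rim, 80 mm tall, upright on the table. Origin: centre of its underside.
- brush: Bystander: glaze brush lying on the table in front of the mill, along its own x axis.
- rib: Bystander: flat wooden potter's rib, 50 by 100 by 7 mm, lying on the table in front of the mill. Origin: centre of its underside.
Things that resemble listed ones, but are neither listed nor needed, are in the scene too. What is shaped like the part that bears jar_mid but pink is not meant.

How it is judged (in metres and radians):
On the way, in this order (a step that is already met when the one before it is completed fails the run):
1. the jar lies against the end collars (gap under 4 mm) with the clutch lever still up (y of jar_mid in the frame of stop above -0.069 m and value of joint clutch below 0.05 rad), for 0.2 s.
2. the clutch lever is fully down (value of joint clutch above 0.135 rad), for 0.2 s.
At the end, for the whole second after the job is handed in: The clutch lever is down (at least 0.135 of its 0.15 rad) and stays there, and the jar lies on both rollers with its end within 4 mm of the collars (value of joint clutch above 0.135 rad and y of jar_mid in the frame of stop between -0.069 and -0.06 m and x of jar_mid in the frame of stop between -0.006 and 0.006 m and z of jar_mid in the frame of stop between -0.006 and 0.006 m); the robot touches nothing.
It fails at once if the robot touched the guard (contact force between any of the arm, the fingers and guard above 0.3 N).
It fails at once if the jar was lifted off its rollers (z of jar_mid in the frame of stop above 0.012 m).
It fails at once if the pot, cup, brush or rib was moved (distance of any of pot, cup, brush, rib from where it was at the start of the episode above 0.015 m).
It also fails if it takes over 48 s, if anything falls off the work surface, if the arm or the gripper's body presses on something with over 40 N, if the wrist force passes 120 N, or if a joint passes its speed limit or range.

### The arm

A 6-joint arm with a two-finger parallel gripper is mounted at the origin on the work surface. World frame = base frame: x ahead of the robot, y to its left, z up, the work surface at z = 0. Lengths are in mm, angles in rad, forces in N, time in s.
With the tool pointing down it reaches from about 325 to 750 mm from the base axis. Payload 7.6 kg.
Tool frame: the origin (TCP) lies midway between the tips of the shut fingers; the grasp point (between the pads) lies 19 mm behind it; z points along the fingers, y is the line along which they close (so a half turn about z gives the same grasp; the last joint's range is limited). The gripper opens to 85 mm and grips with 20 to 120 N. Pads are 22 mm wide; open, the fingers measure 114 mm over their backs; the gripper's body (76 mm by 85 mm) begins 54 mm behind the grasp point. The pads swing forward as they close: fully open they stand 13 mm farther back than shut.
Start: joints at [1.262, 0.052, 1.401, -0, 1.689, -0.07], TCP at [124.164, 510.127, 231.323] pointing down, gripper open.
Joint ranges: [-2.9, 2.9], [-0.91, 2.17], [0.12, 2.37], [-1.06, 4.2], [0.26, 2.73], [-2.93, 2.93]. Speed limits (rad/s): [2.57, 2.57, 3.01, 3.14, 3.14, 3.14].

### API

Orientations are given as [roll, pitch, yaw] about the fixed x, y, z axes, in that order (R = Rz(yaw) Ry(pitch) Rx(roll)).
In Python, from workcell import monitor, cams, finish_job gives the robot as it stands.
- The arm moves only by the tool carry_out, never from a script. Its argument "commands" is one flat list of numbers, 7 for each row, row after row: the shift along the tool's x, y, z in cm, then the turn, a rotation vector about the tool's x, y, z in degrees, then the opening, from -1 (shut) to 1 (fully open). A call has 1 to 5 rows; each row is the pose to reach, as a shift and turn from the pose commanded when the call began, along the tool's axes at that moment; what a row does not reach only later rows make up. A row lasts 1/10 s, in which the tool goes at most 50 mm and 8.59 degrees, less where a joint would pass 70% of its speed; a pose out of reach is approached as far as the arm can. A call with a gripper value outside its range is refused whole. The fingers move at their own pace and stop on an object; the grip force is fixed at half the most. Time passes only in rows, so rows that repeat a pose let the fingers close. It gives the time, the measured TCP pose, the force, the opening and the grip force at its end, in the units of the state.
- monitor.read_state(): the state, without advancing time (a new reading comes with each control period).
- cams.camera(name): name is "scene" or "top" or "wrist"; returns a dict with "image" (384x512x3 uint8, blue, green, red), "depth" (384x512 float32, mm along the optical axis (not along the pixel's ray), 0 where there is no reading), "fov_y" (degrees; the focal length in pixels is half the picture's height over the tangent of half this angle, whatever the lens; pixels are square), "cx", "cy" (the principal point, pixels), "distortion" ([k1, k2, p1, p2, k3] as OpenCV has them; the pictures are not rectified), "cam_to_world" (4x4, takes a point from camera to world coordinates). Camera axes: x right, y down, z forward; pixel columns grow to the right and rows downward; lengths in mm; the calibration is good to about 2 mm. A picture is of the moment at which its call begins.
- finish_job(): hands the job in; it is judged then, once.
The state is a dict: "time_s": time; "joint_positions": joint angles; "qd": joint speeds; "tau": joint torques, N m; "ee_pos": TCP position; "orientation": TCP orientation; "wrist_force": force on the tool from outside, world axes, zero at the start; "wrist_torque": the same for the moment, N m; "opening": finger opening in mm; "finger_force": force on a finger pad.
Only numpy, scipy, OpenCV 4.12 (cv2) and the standard library are available. Lean on these libraries where they do the work, as an engineer would, in place of code of your own. Each camera call takes 0.05 s, during which the arm holds its last target. There are 200 camera calls.

## Working session

There is one attempt and no reset: what is moved stays moved. The work goes in short steps, Python scripts to look and compute and a tool call to move; the robot and the scene stay as the last step left them, time stands still between calls to the robot, and variables do not carry over. Pictures are saved under pics/ and viewed, at most 10 in all, crops included, and the job is handed in when it is done.

Besides the shell and the picture viewer there is one more tool, called after "Request:" as name(argument=value, ...), one argument or row to a line, values as JSON. carry_out: Moves the arm, as the interface text tells. Its arguments: {"type":"object","properties":{"commands":{"type":"array"}},"required":["commands"]}

```bash
mkdir -p pics; ls
cat > h.py <<'E'
import numpy as np, cv2
from workcell import monitor, cams, finish_job
def get(n):
    c=cams.camera(n); im=np.array(c["image"]); f=im.shape[0]/2/np.tan(np.radians(c["fov_y"]/2))
    K=np.array([[f,0,c["cx"]],[0,f,c["cy"]],[0,0,1]]); c["K"]=K; c["D"]=np.array(c["distortion"],float); c["T"]=np.array(c["cam_to_world"]); c["im"]=im; return c
def ray(c,p):
    u=cv2.undistortPoints(np.array(p,float).reshape(-1,1,2),c["K"],c["D"]).reshape(-1,2)
    d=np.c_[u,np.ones(len(u))]@c["T"][:3,:3].T; return c["T"][:3,3],d
def onz(c,p,z):
    o,d=ray(c,p); return o+d*((z-o[2])/d[:,2])[:,None]
def dep(c):
    H,W=c["depth"].shape; v,u=np.mgrid[:H,:W]
    p=cv2.undistortPoints(np.stack([u,v],-1).reshape(-1,1,2).astype(float),c["K"],c["D"]).reshape(-1,2)
    X=np.c_[p,np.ones(len(p))]*c["depth"].reshape(-1,1)
    return (X@c["T"][:3,:3].T+c["T"][:3,3]).reshape(H,W,3)
E
python3 - <<'E'
from h import *
import pickle
d={n:get(n) for n in("scene","top","wrist")}
pickle.dump(d,open("d0.pkl","wb"))
for n in("scene","top"): cv2.imwrite(f"pics/{n}0.png",cv2.resize(d[n]["im"],(800,600)))
for n in d: print(n,d[n]["T"].round(2).tolist(),d[n]["fov_y"],d[n]["D"])
s=monitor.read_state(); print(s["time_s"],s["ee_pos"],s["orientation"],s["wrist_force"])
E
```

```text
pics
scene [[0.0, 0.78, -0.62, 1406.43], [1.0, -0.0, -0.0, -64.34], [-0.0, -0.62, -0.78, 1161.44], [0.0, 0.0, 0.0, 1.0]] 42.619060098860714 [-0.1275463  0.         0.         0.         0.       ]
top [[0.03, -0.99, 0.14, 421.77], [-1.0, -0.03, -0.02, -40.42], [0.02, -0.14, -0.99, 1310.64], [0.0, 0.0, 0.0, 1.0]] 44.91687610770053 [0.02842813 0.         0.         0.         0.        ]
wrist [[0.24, 0.93, 0.28, 52.94], [0.97, -0.23, -0.07, 526.97], [-0.0, 0.29, -0.96, 373.5], [0.0, 0.0, 0.0, 1.0]] 64.37226349402302 [-0.04088127  0.          0.          0.          0.        ]
0.15 [124.10690059 509.90114084 230.698931  ] [-3.14047789e+00 -3.88206337e-05  2.90279833e+00] [-0.4573949   0.07497277 -0.26106478]
```

View pics/scene0.png

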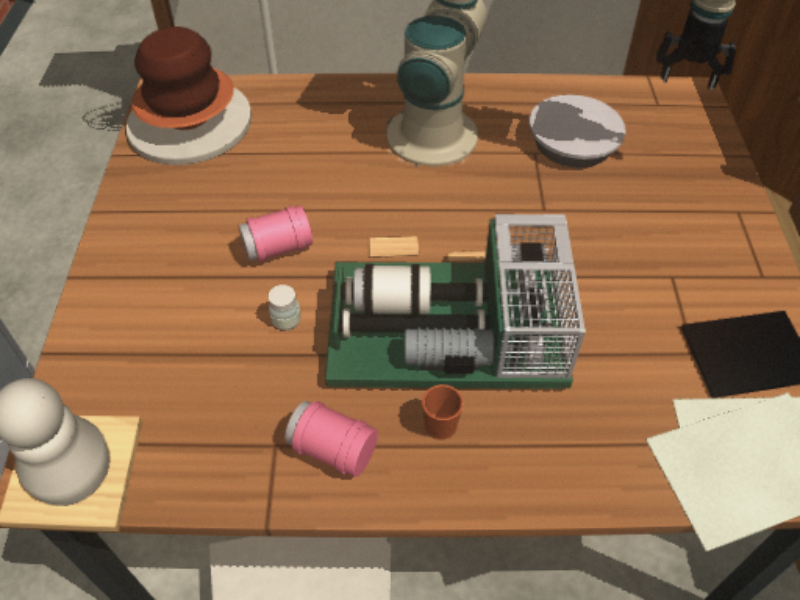

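View pics/top0.png

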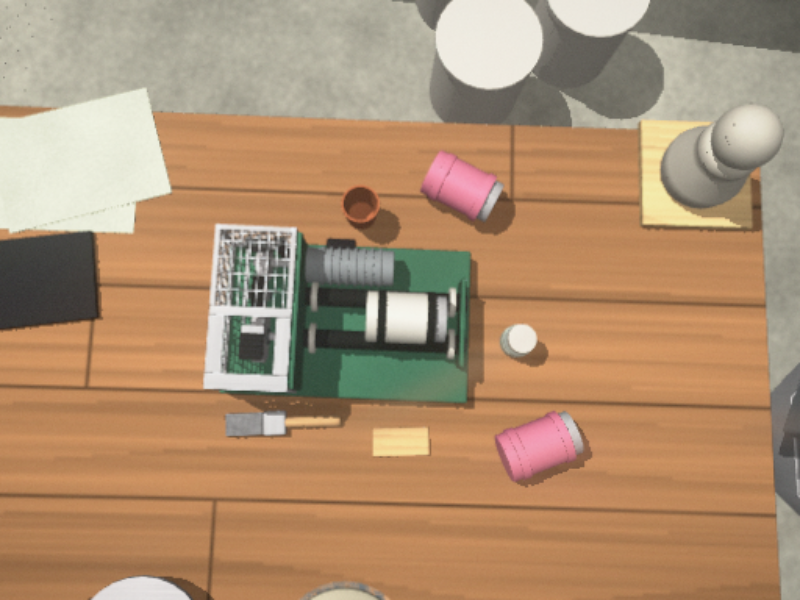

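The scene shows the white jar with black tyres on the mill rollers at scene (390,290) / top (407,318). The pink jars at scene (275,235) and (335,440), top (540,445) and (462,185), are decoys: pink and lying on the table. The guard window with the black pad is at scene (532,250) / top (253,342).

Run:
```python
from h import *
import pickle
d=pickle.load(open("d0.pkl","rb"))
c=d["top"]; X=dep(c); s=512/800
def blk(X,im,x0,x1,y0,y1):
    sl=np.s_[int(y0*s):int(y1*s),int(x0*s):int(x1*s)]; return X[sl].reshape(-1,3),im[sl].reshape(-1,3).astype(int)
P,I=blk(X,c["im"],195,310,215,400)
m=(abs(P[:,2]-178)<7)&(I.min(1)>110)
print("guard z",np.median(P[m,2]),m.sum(),cv2.minAreaRect(P[m][:,:2].astype(np.float32)), np.percentile(P[m],[2,98],axis=0).round(1))
# brightness-based outline rays in top view
g=((c["im"].min(2)>140)*255).astype(np.uint8); g[:, :int(195*s)]=0; g[:,int(300*s):]=0; g[:int(215*s)]=0; g[int(400*s):]=0
cn=max(cv2.findContours(g,0,2)[0],key=cv2.contourArea)
print("guard outline",cv2.minAreaRect(onz(c,cn.reshape(-1,2),178)[:,:2].astype(np.float32)))
# window: non-bright hole around pad
h=((c["im"].min(2)<=120)*255).astype(np.uint8)
for n,p in(("top",(253,342)),("scene",(532,250))):
    c=d[n]; X=dep(c); im=c["im"]; hsv=cv2.cvtColor(im,cv2.COLOR_BGR2HSV)
    b=(im.max(2)<70).astype(np.uint8); k,l,st,ce=cv2.connectedComponentsWithStats(b)
    u,v=int(p[0]*s),int(p[1]*s); i=l[v,u]; q=X[l==i]; print(n,"pad",st[i],ce[i],"depth med",np.median(q,0).round(1),"ray160",onz(c,[ce[i]],160).round(1))
c=d["top"];X=dep(c)
P,I=blk(X,c["im"],340,480,270,370)
m=(P[:,2]>125)&(P[:,2]<175); Q=P[m]
print("jar",m.sum(),np.percentile(Q,[1,50,99],axis=0).round(1))
t=Q[Q[:,2]>Q[:,2].max()-25]; print("rect",cv2.minAreaRect(t[:,:2].astype(np.float32)))
P,I=blk(X,c["im"],440,480,250,400)
m=(P[:,2]>80)&(P[:,2]<115); print("lowplate",m.sum(),np.percentile(P[m],[2,50,98],axis=0).round(1), cv2.minAreaRect(P[m][:,:2].astype(np.float32)))
P,I=blk(X,c["im"],200,480,220,405)
m=(I[:,1]>I[:,2]+15)&(P[:,2]<45)&(P[:,2]>5); print("bed",np.median(P[m,2]),cv2.minAreaRect(P[m][:,:2].astype(np.float32)))
for n,(x0,x1,y0,y1) in (("top",(195,480,215,400)),("scene",(325,590,205,390))):
    a=d[n]["im"][int(y0*s):int(y1*s),int(x0*s):int(x1*s)]
    cv2.imwrite(f"pics/crop_{n}.png",cv2.resize(a,(780,int(780*a.shape[0]/a.shape[1])),interpolation=cv2.INTER_CUBIC))
```

```text
guard z 178.6237000741528 2681 ((566.4238891601562, 160.29693603515625), (130.96115112304688, 259.79345703125), 89.13307189941406) [[439.   96.5 174. ]
 [693.5 223.8 183. ]]
guard outline ((567.6863403320312, 160.35260009765625), (130.3638458251953, 261.57427978515625), 89.31040954589844)
top pad [153 214  20  16 259] [160.97683398 221.38610039] depth med [506.7 157.2 158.4] ray160 [[506.  157.2 160. ]]
scene pad [333 156  15  11 147] [339.82993197 161.06122449] depth med [506.9 158.7 158.1] ray160 [[508.7 158.7 160. ]]
jar 1647 [[ 521.8 -149.6  128.4]
 [ 558.8  -85.5  155.9]
 [ 603.2  -23.   166.7]]
rect ((562.4212036132812, -86.54629516601562), (129.93545532226562, 71.48465728759766), 89.75376892089844)
lowplate 472 [[ 494.5 -190.4   80.8]
 [ 551.9 -176.8   92.8]
 [ 629.4 -148.3  100.6]] ((562.8992919921875, -169.31106567382812), (46.43391418457031, 148.96371459960938), 89.15443420410156)
bed 40.49927014795094 ((564.97900390625, 12.9864501953125), (425.4510192871094, 267.8287353515625), 89.37112426757812)
```

View pics/crop_top.png

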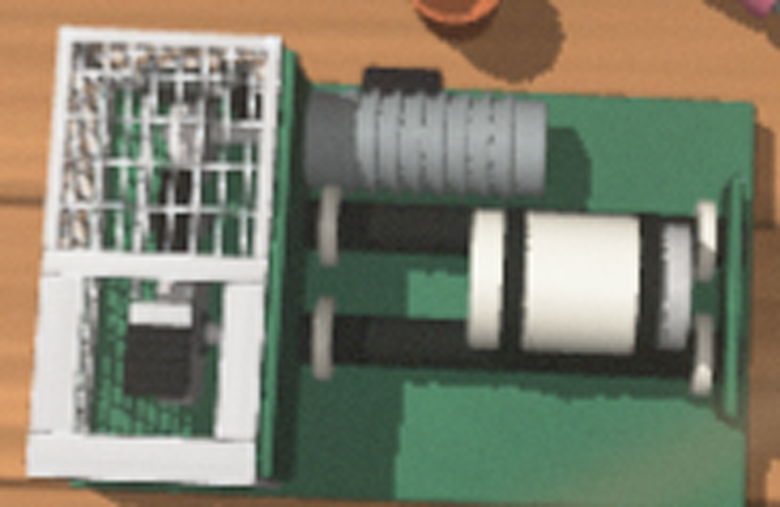

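View pics/crop_scene.png

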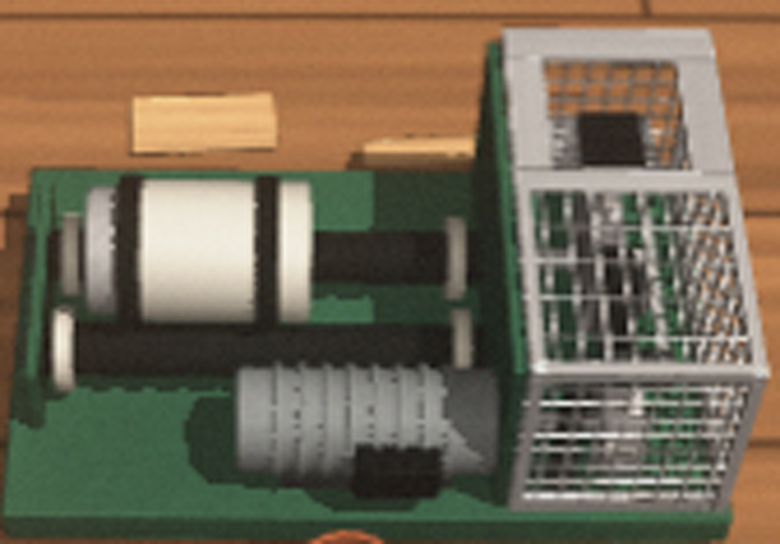

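The top crop shows jar white body with lid at crop right (675,285), free collars at (325,225)/(322,340), pad (165,360) in the window's middle. The scene crop confirms the white, tyred jar on the rollers, not the pink ones. I turn the tool first so tool x = mill y, fingers shut.

Request:
carry_out(
  commands=[0, 0, 0, 0, 0, 8.5, -1, 0, 0, 0, 0, 0, 17, -1, 0, 0, 0, 0, 0, 25.5, -1, 0, 0, 0, 0, 0, 34, -1, 0, 0, 0, 0, 0, 42.5, -1],
)

```text
time_s: 0.65
ee_pos: [124.1, 510.0, 230.9]
orientation: [-3.141, 0.0, 2.155]
wrist_force: [-0.7, -0.1, -0.5]
opening: 12.5
finger_force: 0.0
```

Request:
carry_out(
  commands=[0, 0, 0, 0, 0, 8.5, -1, 0, 0, 0, 0, 0, 17, -1, 0, 0, 0, 0, 0, 25.5, -1, 0, 0, 0, 0, 0, 34.5, -1, 0, 0, 0, 0, 0, 34.5, -1],
)

```text
time_s: 1.15
ee_pos: [124.1, 510.0, 231.0]
orientation: [-3.141, 0.001, 1.557]
wrist_force: [0.5, 0.9, 0.3]
opening: 0.0
finger_force: 0.0
```

Request:
carry_out(
  commands=[-4, 2.6, 0, 0, 0, 0, -1, -8, 5.2, 0, 0, 0, 0, -1, -12, 7.8, 0, 0, 0, 0, -1, -16, 10.4, 0, 0, 0, 0, -1, -20, 13, 0, 0, 0, 0, -1],
)

```text
time_s: 1.65
ee_pos: [252.2, 306.9, 231.2]
orientation: [3.141, -0.0, 1.564]
wrist_force: [0.9, 0.8, 0.4]
opening: -0.0
finger_force: 0.0
```

Request:
carry_out(
  commands=[-4, 2.6, 0, 0, 0, 0, -1, -8, 5.2, 0, 0, 0, 0, -1, -12, 7.8, 0, 0, 0, 0, -1, -16, 10.4, 0, 0, 0, 0, -1, -20, 13, 0, 0, 0, 0, -1],
)

```text
time_s: 2.15
ee_pos: [380.0, 105.2, 231.5]
orientation: [3.141, -0.0, 1.563]
wrist_force: [0.2, 1.0, 0.5]
opening: 0.0
finger_force: 0.0
```

Request:
carry_out(
  commands=[-4, 2.6, 0, 0, 0, 0, -1, -8, 5.2, 0, 0, 0, 0, -1, -12, 7.8, 0, 0, 0, 0, -1, -16, 10.4, 0, 0, 0, 0, -1, -20, 13, 0, 0, 0, 0, -1],
)

```text
time_s: 2.65
ee_pos: [507.7, -96.5, 231.1]
orientation: [3.142, -0.0, 1.563]
wrist_force: [-0.6, 0.7, 1.5]
opening: -0.1
finger_force: 0.0
```

Request:
carry_out(
  commands=[-3.1, 1.8, 0, 0, 0, 0, -1, -6.2, 3.6, 0, 0, 0, 0, -1, -9.3, 5.5, 0, 0, 0, 0, -1, -9.3, 5.5, 0, 0, 0, 0, -1, -9.3, 5.5, 0, 0, 0, 0, -1],
)

```text
time_s: 3.15
ee_pos: [560.8, -188.5, 230.4]
orientation: [-3.14, -0.001, 1.561]
wrist_force: [-0.6, 0.2, 0.4]
opening: -0.1
finger_force: 0.0
```

Run:
```python
from h import *
import pickle
c=get("wrist"); pickle.dump(c,open("w1.pkl","wb")); cv2.imwrite("pics/w1.png",c["im"])
s=monitor.read_state(); print(s["ee_pos"],c["T"].round(2).tolist(),c["K"][0,0])
d=pickle.load(open("d0.pkl","rb"))
# collar faces: rays at top (z 96) of collars, top and scene crops
t=np.array([[340,190],[340,265],[334,300],[334,378],[697,205],[693,388]])*285/780+[195,215]
print("collar top view z~90",onz(d["top"],t*.64,90).round(1))
t=np.array([[447,220],[455,310],[ 78,215]])*265/780+[325,205]
print("scene z96",onz(d["scene"],t*.64,96).round(1))
X=dep(c).reshape(-1,3); m=(abs(X[:,0]-563)<15)&(X[:,2]>135)&(X[:,2]<175)&(X[:,1]>-165)&(X[:,1]<0)
print("jar wrist y pcts",np.percentile(X[m,1],[0.5,2,98,99.5]).round(1), X[m,2].max())
```

```text
[ 560.67851571 -187.76670544  230.94898883] [[1.0, -0.01, -0.0, 561.91], [-0.01, -0.96, -0.29, -115.56], [-0.0, 0.29, -0.96, 373.38], [0.0, 0.0, 0.0, 1.0]] 305.05455069765395
collar top view z~90 [[ 619.1   60.7   90. ]
 [ 572.2   58.7   90. ]
 [ 550.4   61.5   90. ]
 [ 502.4   59.4   90. ]
 [ 616.8 -161.6   90. ]
 [ 502.9 -161.1   90. ]]
scene z96 [[ 519.5   67.6   96. ]
 [ 589.    68.2   96. ]
 [ 515.3 -158.8   96. ]]
jar wrist y pcts [-150.4 -148.4  -55.9  -54.7] 166.91423258834553
```

View pics/w1.png

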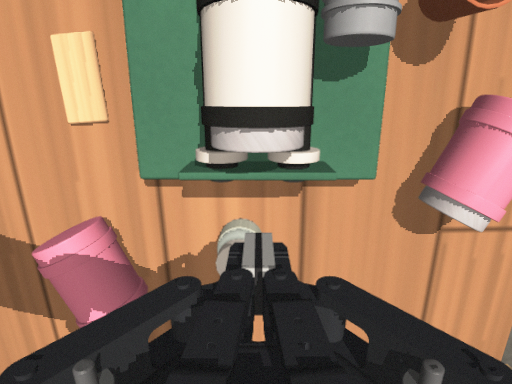

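The wrist view shows the white jar with its steel lid at (256,138), the two near collars at (221,155) and (293,155), and the shut fingers at (257,245) centred on it; the pink jars lie on the table at either side.

Request:
carry_out(
  commands=[0, 0, 4, 0, 0, 0, -1, 0, 0, 8, 0, 0, 0, -1, 0, 0, 11, 0, 0, 0, -1, 0, 0, 12.7, 0, 0, 0, -1, 0, 0, 12.7, 0, 0, 0, -1],
)

```text
time_s: 3.7
ee_pos: [559.2, -186.3, 101.7]
orientation: [-3.137, -0.002, 1.562]
wrist_force: [0.0, 1.2, 0.3]
opening: -0.1
finger_force: 0.0
```

Request:
carry_out(
  commands=[0.6, 0, 0, 0, 0, 0, -1, 1.2, 0, 0, 0, 0, 0, -1, 1.7, 0, 0, 0, 0, 0, -1, 2.1, 0, 0, 0, 0, 0, -1, 2.4, 0, 0, 0, 0, 0, -1],
)

```text
time_s: 4.2
ee_pos: [561.4, -163.9, 104.9]
orientation: [3.141, 0.001, 1.559]
wrist_force: [-0.3, -8.9, 3.5]
opening: -0.0
finger_force: 0.0
```

Request:
carry_out(
  commands=[0.4, 0, 0, 0, 0, 0, -1, 0.8, 0, 0, 0, 0, 0, -1, 1.2, 0, 0, 0, 0, 0, -1, 1.6, 0, 0, 0, 0, 0, -1, 2, 0, 0, 0, 0, 0, -1],
)

```text
time_s: 4.7
ee_pos: [561.8, -146.0, 105.4]
orientation: [3.14, 0.004, 1.557]
wrist_force: [-0.4, -8.8, 2.2]
opening: 0.4
finger_force: 0.0
```

Request:
carry_out(
  commands=[-0.5, 0, 0, 0, 0, 0, -1, -0.5, 0, 0, 0, 0, 0, -1, -0.5, 0, 0.5, 0, 0, 0, -1, -0.5, 0, 0.8, 0, 0, 0, -1, -0.5, 0, 0.8, 0, 0, 0, -1],
)

```text
time_s: 5.2
ee_pos: [560.9, -148.8, 95.1]
orientation: [-3.14, -0.001, 1.559]
wrist_force: [-0.2, -0.8, -0.5]
opening: -0.4
finger_force: 0.0
```

Request:
carry_out(
  commands=[0.4, 0, 0, 0, 0, 0, -1, 0.8, 0, 0, 0, 0, 0, -1, 1.2, 0, 0, 0, 0, 0, -1, 1.6, 0, 0, 0, 0, 0, -1, 2, 0, 0, 0, 0, 0, -1],
)

```text
time_s: 5.7
ee_pos: [561.6, -130.3, 96.9]
orientation: [3.141, 0.003, 1.558]
wrist_force: [-0.0, -7.6, 1.0]
opening: -0.0
finger_force: 0.0
```

Request:
carry_out(
  commands=[0.4, 0, 0, 0, 0, 0, -1, 0.8, 0, 0, 0, 0, 0, -1, 1.2, 0, 0, 0, 0, 0, -1, 1.6, 0, 0, 0, 0, 0, -1, 2, 0, 0, 0, 0, 0, -1],
)

```text
time_s: 6.2
ee_pos: [561.9, -110.3, 96.9]
orientation: [3.141, 0.003, 1.558]
wrist_force: [-0.3, -6.6, 0.8]
opening: 0.1
finger_force: 0.0
```

Request:
carry_out(
  commands=[0.4, 0, 0, 0, 0, 0, -1, 0.8, 0, 0, 0, 0, 0, -1, 1.2, 0, 0, 0, 0, 0, -1, 1.6, 0, 0, 0, 0, 0, -1, 2, 0, 0, 0, 0, 0, -1],
)

```text
time_s: 6.7
ee_pos: [562.1, -90.3, 96.9]
orientation: [3.141, 0.003, 1.558]
wrist_force: [-1.7, -7.3, 0.8]
opening: -0.3
finger_force: 0.0
```

Request:
carry_out(
  commands=[0.2, 0, 0, 0, 0, 0, -1, 0.4, 0, 0, 0, 0, 0, -1, 0.6, 0, 0, 0, 0, 0, -1],
)

```text
time_s: 7.0
ee_pos: [562.2, -84.3, 96.9]
orientation: [3.141, 0.003, 1.558]
wrist_force: [-1.6, -7.8, 1.5]
opening: 0.3
finger_force: 0.0
```

Request:
carry_out(
  commands=[0.2, 0, 0, 0, 0, 0, -1, 0.4, 0, 0, 0, 0, 0, -1],
)

```text
time_s: 7.2
ee_pos: [562.2, -80.3, 96.9]
orientation: [3.141, 0.003, 1.558]
wrist_force: [-1.2, -7.4, 1.2]
opening: -0.1
finger_force: 0.0
```

Request:
carry_out(
  commands=[0.2, 0, 0, 0, 0, 0, -1, 0.2, 0, 0, 0, 0, 0, -1],
)

```text
time_s: 7.4
ee_pos: [562.3, -78.0, 96.8]
orientation: [3.141, 0.002, 1.558]
wrist_force: [-2.0, -5.4, 0.1]
opening: 0.3
finger_force: 0.0
```

Request:
carry_out(
  commands=[0.2, 0, 0, 0, 0, 0, -1, 0.2, 0, 0, 0, 0, 0, -1],
)

```text
time_s: 7.6
ee_pos: [562.2, -77.7, 97.2]
orientation: [3.141, 0.005, 1.557]
wrist_force: [-2.2, -13.4, 2.2]
opening: -0.1
finger_force: 0.0
```

Request:
carry_out(
  commands=[0.2, 0, 0, 0, 0, 0, -1, 0.2, 0, 0, 0, 0, 0, -1],
)

```text
time_s: 7.8
ee_pos: [562.3, -77.5, 97.9]
orientation: [3.14, 0.008, 1.556]
wrist_force: [-4.1, -19.8, 4.4]
opening: 0.1
finger_force: 0.0
```

Blocked at y −77.5 with the force rising: it is against the collars. I back off, rise and check.

Request:
carry_out(
  commands=[0, 0, 0, 0, 0, 0, -1, -1, 0, 0, 0, 0, 0, -1, -3, 0, 0, 0, 0, 0, -1, -3, 0, -4, 0, 0, 0, -1, -3, 0, -8, 0, 0, 0, -1],
)

```text
time_s: 8.3
ee_pos: [561.1, -103.1, 176.0]
orientation: [-3.138, -0.001, 1.558]
wrist_force: [0.4, 1.3, 0.5]
opening: 0.1
finger_force: 0.0
```

Request:
carry_out(
  commands=[0, 0, -4.8, 0, 0, 0, -1, -4, 0, -4.8, 0, 0, 0, -1, -8, 0, -4.8, 0, 0, 0, -1, -8, 0, -4.8, 0, 0, 0, -1],
)

```text
time_s: 8.7
ee_pos: [560.5, -186.7, 224.2]
orientation: [3.142, 0.001, 1.555]
wrist_force: [0.3, 0.4, -0.9]
opening: 0.4
finger_force: 0.0
```

Run:
```python
from h import *
c=get("top"); w=get("wrist"); s=512/800
s0=monitor.read_state(); print(s0["time_s"],s0["ee_pos"],s0["wrist_force"])
X=dep(c); P=X[int(215*s):int(400*s),int(300*s):int(480*s)].reshape(-1,3)
m=(P[:,2]>145)&(P[:,2]<170)&(abs(P[:,0]-561)<40)&(P[:,1]>-120)&(P[:,1]<75); print("jar",cv2.minAreaRect(P[m][:,:2].astype(np.float32)))
a=c["im"][int(215*s):int(400*s),int(195*s):int(480*s)]
b=cv2.resize(a,(600,int(600*a.shape[0]/a.shape[1])),interpolation=cv2.INTER_CUBIC)
cv2.imwrite("pics/t2.png",b); cv2.imwrite("pics/w2.png",w["im"])
```

```text
8.8 [ 560.82608284 -183.36949844  223.99930845] [ 0.04650549  0.63017403 -0.63413894]
jar ((563.53369140625, -0.9079437255859375), (130.01136779785156, 73.9504623413086), 89.85380554199219)
```

View pics/w2.png

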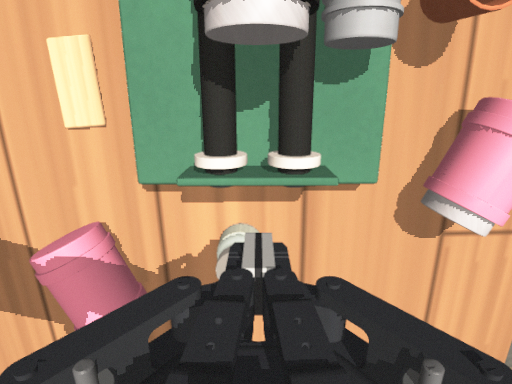

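View pics/t2.png

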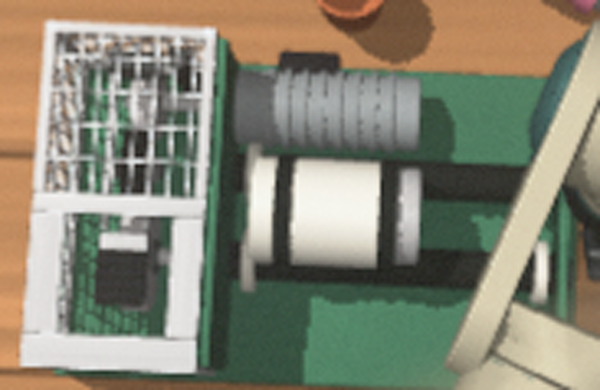

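The top crop shows the jar's end flush on the collars at (248,210); jar middle at y≈−1, x≈563. Next, over the window.

Request:
carry_out(
  commands=[4, -0.7, -1, 0, 0, 0, -1, 8.5, -1.4, -1, 0, 0, 0, -1, 13, -2.2, -1, 0, 0, 0, -1, 17, -2.9, -1, 0, 0, 0, -1, 21, -3.6, -1, 0, 0, 0, -1],
)

```text
time_s: 9.3
ee_pos: [526.6, 30.4, 234.4]
orientation: [3.141, -0.001, 1.561]
wrist_force: [0.9, -0.2, -0.7]
opening: 0.2
finger_force: 0.0
```

Request:
carry_out(
  commands=[4, -0.7, 0, 0, 0, 0, -1, 8, -1.4, 0, 0, 0, 0, -1, 11, -2, 0, 0, 0, 0, -1, 13, -2.2, 0, 0, 0, 0, -1, 13, -2.2, 0, 0, 0, 0, -1],
)

```text
time_s: 9.8
ee_pos: [505.8, 161.0, 234.3]
orientation: [-3.141, -0.001, 1.564]
wrist_force: [0.2, -0.5, 0.3]
opening: -0.0
finger_force: 0.0
```

Run:
```python
from h import *
w=get("wrist"); c=get("scene")
s0=monitor.read_state(); print(s0["time_s"],s0["ee_pos"],s0["orientation"])
cv2.imwrite("pics/w3.png",w["im"])
for n,k in(("w",w),("s",c)):
    X=dep(k).reshape(-1,3); I=k["im"].reshape(-1,3).astype(int)
    # guard-top cells around the window: gap extents through the window centre lines
    m=(abs(X[:,2]-178)<6)&(X[:,0]>425)&(X[:,0]<570)&(X[:,1]>80)&(X[:,1]<240); G=X[m]
    a=G[abs(G[:,1]-160)<20]; b=G[abs(G[:,0]-507)<25]
    print(n,m.sum(),"x edges",*[np.percentile(q,p).round(1) for q,p in((a[a[:,0]<507,0],98),(a[a[:,0]>507,0],2)) if len(q)],
      "y edges",*[np.percentile(q,p).round(1) for q,p in((b[b[:,1]<160,1],98),(b[b[:,1]>160,1],2)) if len(q)])
    m=(I.max(1)<75)&(abs(X[:,2]-160)<5)&(abs(X[:,0]-507)<35)&(abs(X[:,1]-159)<32); print("pad",m.sum(),X[m].min(0).round(1) if m.any() else 0,X[m].max(0).round(1) if m.any() else 0)
```

```text
9.9 [506.51378939 158.3462384  234.27100715] [-3.14145337e+00 -2.82139642e-05  1.56097110e+00]
w 16295 x edges 459.2 548.8 y edges 120.5 199.8
pad 2537 [483.3 140.7 155. ] [524.4 178.9 160.7]
s 1001 x edges 458.4 548.1 y edges 120.1 199.2
pad 139 [486.4 140.5 155. ] [528.7 178.2 162.9]
```

View pics/w3.png

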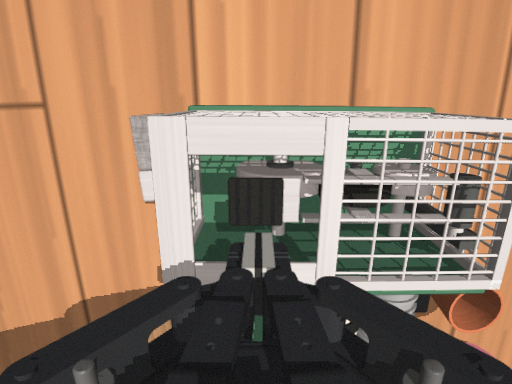

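The wrist view shows the window from (190,155) to (322,265) with the pad at (256,200), and the shut fingers over it. I check the gripper's width at window height before going in.

Run:
```python
from h import *
from scipy.spatial.transform import Rotation as R
w=get("wrist"); s=monitor.read_state(); X=dep(w).reshape(-1,3)
L=(X-s["ee_pos"])@R.from_euler("xyz",s["orientation"]).as_matrix()
L=L[(w["depth"].ravel()>0)]
for z in range(-90,6,6):
    m=(L[:,2]>=z)&(L[:,2]<z+6); 
    if m.any(): print(z,m.sum(),"x",L[m,0].min().round(),L[m,0].max().round(),"y",L[m,1].min().round(),L[m,1].max().round())
```

```text
-90 7445 x 5.0 19.0 y -62.0 62.0
-84 6378 x -2.0 19.0 y -60.0 60.0
-78 6231 x -8.0 19.0 y -55.0 55.0
-72 4258 x -8.0 19.0 y -50.0 52.0
-66 2617 x -9.0 18.0 y -46.0 45.0
-60 4377 x -9.0 15.0 y -41.0 42.0
-54 2297 x -12.0 15.0 y -36.0 36.0
-48 1254 x -12.0 15.0 y -32.0 31.0
-42 656 x -11.0 14.0 y -18.0 18.0
-36 276 x 7.0 12.0 y -13.0 13.0
-30 415 x 7.0 12.0 y -13.0 13.0
-24 345 x 7.0 12.0 y -13.0 13.0
-18 334 x 6.0 12.0 y -13.0 13.0
-12 253 x 6.0 12.0 y -13.0 13.0
-6 43 x 11.0 12.0 y -6.0 6.0
```

Request:
carry_out(
  commands=[0.1, -0.2, 0, 0, 0, 0, -1, 0.1, -0.2, 2, 0, 0, 0, -1, 0.1, -0.2, 4, 0, 0, 0, -1, 0.1, -0.2, 5.5, 0, 0, 0, -1, 0.1, -0.2, 5.5, 0, 0, 0, -1],
)

```text
time_s: 10.45
ee_pos: [504.0, 157.8, 176.8]
orientation: [-3.137, 0.001, 1.558]
wrist_force: [0.4, -0.4, -0.6]
opening: -0.1
finger_force: 0.0
```

Request:
carry_out(
  commands=[0, 0, 0.5, 0, 0, 0, -1, 0, 0, 1, 0, 0, 0, -1, 0, 0, 1.5, 0, 0, 0, -1, 0, 0, 2, 0, 0, 0, -1, 0, 0, 2, 0, 0, 0, -1],
)

```text
time_s: 10.95
ee_pos: [504.7, 158.5, 158.5]
orientation: [-3.14, 0.0, 1.559]
wrist_force: [0.6, -0.2, 0.2]
opening: -0.2
finger_force: 0.0
```

Request:
carry_out(
  commands=[0, 0, 0.3, 0, 0, 0, -1, 0, 0, 0.6, 0, 0, 0, -1, 0, 0, 0.9, 0, 0, 0, -1, 0, 0, 1.2, 0, 0, 0, -1, 0, 0, 1.5, 0, 0, 0, -1],
)

```text
time_s: 11.45
ee_pos: [505.0, 158.6, 144.2]
orientation: [3.141, -0.0, 1.559]
wrist_force: [-1.8, -0.7, 4.1]
opening: -0.1
finger_force: 2.0
```

Request:
carry_out(
  commands=[0, 0, 0.2, 0, 0, 0, -1, 0, 0, 0.4, 0, 0, 0, -1, 0, 0, 0.6, 0, 0, 0, -1],
)

```text
time_s: 11.75
ee_pos: [505.2, 158.6, 138.3]
orientation: [3.141, -0.0, 1.559]
wrist_force: [-2.4, 0.3, 4.1]
opening: 0.2
finger_force: 1.9
```

Request:
carry_out(
  commands=[0, 0, 0.2, 0, 0, 0, -1, 0, 0, 0.3, 0, 0, 0, -1, 0, 0, 0.3, 0, 0, 0, -1],
)

```text
time_s: 12.05
ee_pos: [505.4, 158.6, 136.1]
orientation: [3.14, -0.0, 1.559]
wrist_force: [-2.6, 0.6, 7.5]
opening: -0.3
finger_force: 3.7
```

Request:
carry_out(
  commands=[0, 0, 0.2, 0, 0, 0, -1, 0, 0, 0.2, 0, 0, 0, -1],
)

```text
time_s: 12.25
ee_pos: [505.6, 158.7, 135.8]
orientation: [3.139, -0.001, 1.559]
wrist_force: [-7.3, -1.0, 16.0]
opening: 0.2
finger_force: 8.4
```

On the stop: force rises without travel. A short hold, then straight up and out.

Request:
carry_out(
  commands=[0, 0, 0.1, 0, 0, 0, -1, 0, 0, 0.1, 0, 0, 0, -1, 0, 0, 0.1, 0, 0, 0, -1],
)

```text
time_s: 12.55
ee_pos: [505.7, 158.7, 135.7]
orientation: [3.138, -0.001, 1.559]
wrist_force: [-9.1, -3.1, 20.0]
opening: 0.1
finger_force: 10.8
```

Request:
carry_out(
  commands=[0, 0, -1, 0, 0, 0, -1, 0, 0, -3, 0, 0, 0, -1, 0, 0, -6, 0, 0, 0, -1, 0, 0, -10, 0, 0, 0, -1, 0, 0, -13, 0, 0, 0, -1],
)

```text
time_s: 13.05
ee_pos: [505.2, 158.5, 264.2]
orientation: [3.14, -0.0, 1.559]
wrist_force: [0.2, 0.2, 0.5]
opening: 0.4
finger_force: 0.0
```

Run:
```python
from h import *
w=get("wrist"); s=monitor.read_state(); print(s["time_s"],s["ee_pos"],s["wrist_force"])
X=dep(w).reshape(-1,3); I=w["im"].reshape(-1,3).astype(int)
m=(I.max(1)<75)&(X[:,2]>120)&(X[:,2]<168)&(abs(X[:,0]-505)<35)&(abs(X[:,1]-160)<32); print("pad",m.sum(),np.median(X[m],0).round(1))
p=X[m]; A=np.c_[p[:,0]-505,np.ones(len(p))]; print("slope,z505",np.linalg.lstsq(A,p[:,2],rcond=None)[0])
```

```text
13.1 [506.51257212 158.81131418 269.62920822] [-0.18291924  0.02406767  3.32661098]
pad 1759 [504.8 161.3 135.6]
slope,z505 [  0.15189731 135.5998265 ]
```

Request:
carry_out(
  commands=[1, -4, 0, 0, 0, 0, -1, 3, -8, 0, 0, 0, 0, -1, 6, -11, 0, 0, 0, 0, -1, 10, -13, 0, 0, 0, 0, -1, 10, -13, 0, 0, 0, 0, -1],
)

```text
time_s: 13.6
ee_pos: [373.9, 263.3, 261.9]
orientation: [-3.141, -0.001, 1.564]
wrist_force: [0.1, -0.6, -0.4]
opening: -0.1
finger_force: 0.0
```

Run:
```python
from h import *
c=get("top"); s=512/800; s0=monitor.read_state(); print(s0["time_s"],s0["ee_pos"],s0["wrist_force"])
X=dep(c); P=X[int(215*s):int(400*s),int(300*s):int(480*s)].reshape(-1,3)
m=(P[:,2]>145)&(P[:,2]<170)&(abs(P[:,0]-561)<40)&(P[:,1]>-120)&(P[:,1]<75); r=cv2.minAreaRect(P[m][:,:2].astype(np.float32)); print("jar",r)
if abs(r[0][1]+0.9)<2.5: print(finish_job())
```

```text
13.65 [375.10652627 261.69544333 261.79675557] [ 0.450312   -0.52418641 -0.08681895]
jar ((563.359130859375, -0.9221878051757812), (129.9388885498047, 74.51813507080078), 89.93872833251953)
the job is handed in; nothing more can be done
None
```

The job is handed in: the jar is up against the end collars, the clutch lever measured about 0.15 rad (fully down), no contact with the guard showed in the force readings, and the arm finished clear of the machine at 13.7 s.

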